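Shift the gated lever out of park

TASK

Shift the lever of the control box with the zigzag slot out of its park notch, which is the end of the slot nearest the robot: take it by its ball knob along the slot, round both corners, fully home into the notch at the far end, and let go of it there. Leave the lever of the other box, the one with the straight slot, as it stands.

Things in the scene. Friction and masses are not known exactly. Their poses are not given: they have to be found in the camera images.
- gate_box: Fixed grey box, 130x110x100 mm (foot 160x110), carrying the lever with the ball knob. Origin: centre of its underside; x away from the robot (yaw within 20 deg), y left, z up. The aluminium top has an 18 mm wide zigzag slot for the 10 mm lever shaft, centre line at (x, y) = (-20, 14) near park end, (0, 14) first corner, (0, -14) second corner, (20, -14) far end, mm; its solid edges stop the shaft.
- gate_knob (a point): Centre of the 34 mm black ball knob. Lever: 145 mm to its pivot, 30 mm up on the box's z axis; swings all ways, friction about 1.5 N at the knob, stays where left. Shaft mid-slot puts the knob, in the box's frame, at (-42, 29, 166) mm near end (it starts 20 to 45 mm short of x = 0), (0, 31, 172) first corner, (0, -31, 172) second, (42, -29, 166) far end; play about 8 mm each way.
- straight_grip (a point): Middle of the black tapered round handle, 26 mm thick and 52 mm long, of the lever on the second grey box, of the same size, whose top plate has one straight slot. About 175 mm above the worktop. To be left alone.

How it is judged:
By the outcome, as a careful person would: the job done as asked, in the order asked, and still so for the second after the job is handed in, with the robot touching nothing.
It also fails if it takes over 35 s, if anything falls off the work surface, if the arm or the gripper's body presses on something with over 40 N, if the wrist force passes 120 N, or if a joint passes its speed limit or range.

ROBOT

A 6-joint arm with a two-finger parallel gripper is mounted at the origin on a cart in front of the work surface, level with it; the furniture and walls round the work are solid. World frame = base frame: x ahead of the robot, y to its left, z up, the work surface at z = 0. Lengths are in m, angles in rad, forces in N, time in s.
With the tool pointing down it reaches from about 0.225 to 0.875 m from the base axis. Payload 3.4 kg.
Tool frame: the origin (TCP) lies midway between the tips of the shut fingers; the grasp point (between the pads) lies 19 mm behind it; z points along the fingers, y is the line along which they close (so a half turn about z gives the same grasp; the last joint's range is limited). The gripper opens to 85 mm and grips with 20 to 120 N. Pads are 22 mm wide; open, the fingers measure 114 mm over their backs; the gripper's body (76 mm by 85 mm) begins 54 mm behind the grasp point. The pads swing forward as they close: fully open they stand 13 mm farther back than shut.
Start: joints at [-1.437, 0.276, 1.505, -0, 1.361, -0.121], TCP at [0.145, -0.556, 0.231] pointing down, gripper open.
Joint ranges: [-2.89, 2.89], [-0.75, 2.08], [0.22, 2.7], [-1.18, 4.32], [0.11, 2.71], [-2.7, 2.7]. Speed limits (rad/s): [2.57, 2.57, 3.14, 3.14, 3.14, 3.14].

INTERFACE

Orientations are given as a unit quaternion [w, x, y, z].
In Python, from rig import * gives the robot as it stands.
- The arm moves only by the tool apply_moves, never from a script. Its argument "steps" is one flat list of numbers, 4 for each row, row after row: the shift along the world's x, y, z in cm, then the turn about the world's z in degrees. A call has 1 to 8 rows; each row is the pose to reach, as a shift and turn from the pose commanded when the call began; what a row does not reach only later rows make up. A row lasts 1/12 s, in which the tool goes at most 41.7 mm and 7.16 degrees, less where a joint would pass 70% of its speed; a pose out of reach is approached as far as the arm can. A call with a gripper value outside its range is refused whole. "jaw" is the closure in counts, from 0 (fully open) to 255 (shut), set as the call begins (left out, the last holds). The fingers move at their own pace and stop on an object; "newtons" is the grip in N (left out, the last holds). Time passes only in rows, so rows that repeat a pose let the fingers close. It gives the time, the measured TCP pose, the force, the opening and the grip force at its end, in the units of the state.
- get_state(): the state, without advancing time (a new reading comes with each control period).
- get_image(name): name is "scene" or "top" or "wrist"; returns the picture (420x560x3 uint8, red, green, blue); there is no depth.
- calibration(name): a dict with "fx", "fy", "cx", "cy" (pixels), "xyz" and "rotation" of the camera in the world. Camera axes: x right, y up, looking along -z (the intrinsics and any distortion apply to the point x, -y, -z); pixel columns grow to the right and rows downward; lengths in m; the calibration is good to about 2 mm. The wrist camera is an equidistant fisheye: a pixel r from the principal point sees the ray r / f radians off the axis. A picture is of the moment at which its call begins: read the wrist's pose just before it. calibration takes no time and is no camera call; for the wrist camera it gives the pose at the moment of the call.
- sign_off(): hands the job in; it is judged then, once.
The state is a dict: "clock": time; "qpos": joint angles; "qd": joint speeds; "effort": joint torques, N m; "position": TCP position; "ee_rot": TCP orientation; "contact_force": force on the tool from outside, world axes, zero at the start; "moment": the same for the moment, N m; "width": finger opening in m; "gripper_force": force on a finger pad.
Only numpy, scipy, OpenCV 4.12 (cv2) and the standard library are available. Lean on these libraries where they do the work, as an engineer would, in place of code of your own. Each camera call takes 0.05 s, during which the arm holds its last target. There are 200 camera calls.

## Working session

There is one attempt and no reset: what is moved stays moved. The work goes in short steps, Python scripts to look and compute and a tool call to move; the robot and the scene stay as the last step left them, time stands still between calls to the robot, and variables do not carry over. Pictures are saved under pics/ and viewed, at most 10 in all, crops included, and the job is handed in when it is done.

Besides the shell and the picture viewer there is one more tool, called after "Emit:" in YAML: its name, and indented under it one key for each argument. apply_moves: Moves the arm, as the interface text tells. Its arguments: {"type":"object","properties":{"steps":{"type":"array","items":{"type":"number"}},"jaw":{"type":"number"},"newtons":{"type":"number"}},"required":["steps"]}

```bash
mkdir -p pics; python3 - <<'E'
from rig import *
import cv2
for n in("scene","top"):
    cv2.imwrite(f"pics/{n}0.png",get_image(n)[:,:,::-1]); print(n,calibration(n))
s=get_state();print(s['clock'],s['position'],s['ee_rot'])
E
```

```text
scene {'fx': 469.0320417154627, 'fy': 469.0320417154627, 'cx': 269.67271441316467, 'cy': 210.56872129750903, 'xyz': array([0.09648367, 0.84484461, 0.58654165]), 'rotation': array([-0.1983816 , -0.12622624,  0.51138381,  0.82655809])}
top {'fx': 527.1313373520348, 'fy': 527.1313373520348, 'cx': 283.0262626493094, 'cy': 214.52441246471912, 'xyz': array([ 4.15775124e-01, -8.29600338e-04,  1.14403961e+00]), 'rotation': array([-0.6989947 , -0.04472489,  0.05487056,  0.71161458])}
0.1 [ 0.14485174 -0.55595995  0.23053367] [-8.33255564e-04  9.91895227e-01  1.27055756e-01 -2.27081470e-06]
```

View pics/scene0.png

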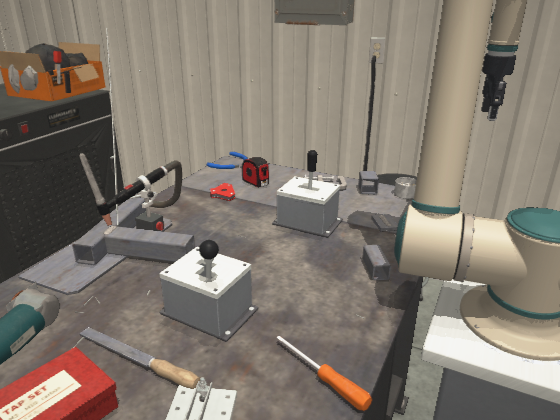

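View pics/top0.png

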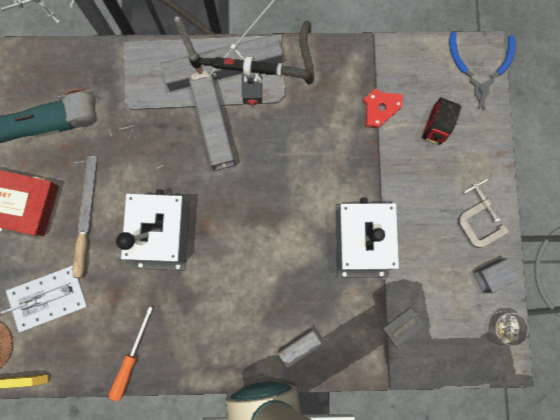

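Scene shows the zigzag box at about (208,290) with its ball at (209,250). In the top view its plate is around (153,230) and the ball at (125,241); the straight box at (369,237) is the other one.

```bash
cat > h.py <<'E'
import numpy as np, cv2
from scipy.spatial.transform import Rotation as R
def ray(c,u,v):
    d=np.array([(u-c['cx'])/c['fx'],-(v-c['cy'])/c['fy'],-1.])
    q=c['rotation']; return np.array(c['xyz']),R.from_quat([q[1],q[2],q[3],q[0]]).apply(d/np.linalg.norm(d))
def plane(c,u,v,z):
    o,d=ray(c,u,v); return o+d*(z-o[2])/d[2]
def cross(r1,r2):
    A=np.stack([r1[1],-r2[1]],1); t=np.linalg.lstsq(A,r2[0]-r1[0],rcond=None)[0]
    a,b=r1[0]+t[0]*r1[1],r2[0]+t[1]*r2[1]; return (a+b)/2,np.linalg.norm(a-b)
def blob(mask,x0,y0,x1,y1):
    m=np.zeros_like(mask);m[y0:y1,x0:x1]=mask[y0:y1,x0:x1]
    m=cv2.morphologyEx(m,cv2.MORPH_OPEN,np.ones((7,7),np.uint8))
    cs=cv2.findContours(m,0,2)[0]; return max(cs,key=cv2.contourArea)
E
python3 - <<'E'
from rig import *
from h import *
T=cv2.imread('pics/top0.png');S=cv2.imread('pics/scene0.png');ct=calibration('top');cs=calibration('scene')
dark=lambda I:(I.max(2)<55).astype(np.uint8)*255
a=cv2.minEnclosingCircle(blob(dark(T),110,225,142,256));b=cv2.minEnclosingCircle(blob(dark(S),190,232,228,268))
print(a,b,cross(ray(ct,*a[0]),ray(cs,*b[0])))
w=(T.min(2)>190).astype(np.uint8)*255
p=cv2.boxPoints(cv2.minAreaRect(blob(w,115,185,195,275)))
P=np.array([plane(ct,*q,.1)[:2] for q in p]);print(p,P,P.mean(0))
e=np.roll(P,-1,0)-P;print(np.linalg.norm(e,axis=1),np.degrees(np.arctan2(e[:,1],e[:,0])))
E
```

```text
((129.0, 240.0), 5.000100135803223) ((209.0, 252.5), 6.946321964263916) (array([0.51230525, 0.27245018, 0.15806359]), np.float64(0.0001270301519470593))
[[121.88398  258.20444 ]
 [125.309395 193.12155 ]
 [180.89227  196.04697 ]
 [177.46686  261.12985 ]] [[0.48230798 0.30174405]
 [0.61248495 0.29803191]
 [0.60469881 0.18686757]
 [0.47457978 0.19251164]] [0.54351788 0.24478879]
[0.1302299  0.11143668 0.13024138 0.10950545] [ -1.63340914 -94.00655307 177.51628492  85.95306742]
```

Emit:
apply_moves:
  steps: [1.5, 3.5, 1, -3, 3, 7, 2, -6, 4.5, 10.5, 3, -9, 6, 14, 4, -12, 7.5, 17.5, 5, -15, 9, 21, 5, -18, 10.6, 24.5, 5, -18, 12.2, 28, 5, -18]

```text
clock: 0.77
position: [0.2671, -0.2746, 0.2813]
ee_rot: [0.0, 1.0, -0.03, 0.0]
contact_force: [-0.1, -1.2, -0.1]
width: 0.0853
gripper_force: 0.0
```

Emit:
apply_moves:
  steps: [1.6, 3.6, 0, 0, 3.2, 7.2, 0, 0, 4.8, 10.8, 0, 0, 6.4, 14.4, 0, 0, 8, 18, 0, 0, 9.6, 21.6, 0, 0, 11.2, 25.2, 0, 0, 12.8, 28.8, 0, 0]

```text
clock: 1.43
position: [0.3949, 0.0136, 0.2813]
ee_rot: [0.0, 1.0, -0.03, 0.0]
contact_force: [0.2, -1.0, -0.6]
width: 0.0855
gripper_force: 0.0
```

Emit:
apply_moves:
  steps: [1.6, 3.6, 0, 0, 3.2, 7.2, 0, 0, 4.8, 10.8, 0, 0, 6.4, 14.4, 0, 0, 8, 18, 0, 0, 10, 22, 0, 0, 11.7, 26.2, 0, 0, 11.7, 26.2, 0, 0]

```text
clock: 2.1
position: [0.5139, 0.2795, 0.2798]
ee_rot: [-0.002, 1.0, -0.028, 0.0]
contact_force: [0.1, -0.9, 1.2]
width: 0.0857
gripper_force: 0.0
```

```bash
python3 - <<'E'
from rig import *
from h import *
s=get_state();print(s['clock'],s['position'],s['ee_rot'],s['contact_force'])
c=calibration('wrist');I=get_image('wrist')[:,:,::-1].copy();cv2.imwrite('pics/w1.png',I);print(c)
import pickle;pickle.dump(c,open('w1.pkl','wb'))
E
```

```text
2.1 [0.51389127 0.27947753 0.27977376] [-1.82241575e-03  9.99616431e-01 -2.76345359e-02  3.87194026e-05] [ 0.09783769 -0.90577052  1.23609691]
{'fx': 325.19226210127806, 'fy': 325.19226210127806, 'cx': 281.2435357146458, 'cy': 212.84759064606507, 'xyz': array([0.59814967, 0.27403359, 0.42296184]), 'rotation': array([-0.67751315,  0.11261162, -0.12201858,  0.71652357])}
```

View pics/w1.png

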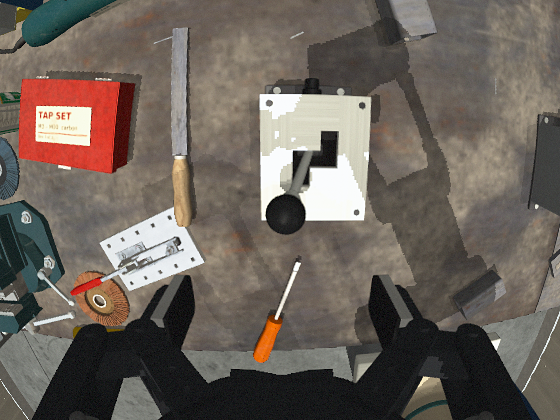

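The wrist view shows the ball at about (286,213), radius 20, and the plate with corners near (261,95), (371,95), (366,220) and (261,220). The shaft is in the near, left leg of the slot.

```bash
cat >> h.py <<'E'
def fray(c,u,v):
    x,y=(u-c['cx'])/c['fx'],(v-c['cy'])/c['fy'];t=np.hypot(x,y);k=np.sin(t)/t if t>1e-9 else 1
    q=c['rotation'];return np.array(c['xyz']),R.from_quat([q[1],q[2],q[3],q[0]]).apply([x*k,-y*k,-np.cos(t)])
def fplane(c,u,v,z):
    o,d=fray(c,u,v);return o+d*(z-o[2])/d[2]
E
python3 - <<'E'
from rig import *
from h import *
import pickle
c=pickle.load(open('w1.pkl','rb'));I=cv2.imread('pics/w1.png')
k=blob((I.max(2)<75).astype(np.uint8)*255,255,185,320,245);a=cv2.minEnclosingCircle(k);print(a,fplane(c,*a[0],.167))
T=calibration('top');t=cv2.minEnclosingCircle(blob((cv2.imread('pics/top0.png').max(2)<75).astype(np.uint8)*255,110,225,140,256));print(t,cross(fray(c,*a[0]),ray(T,*t[0])))
P=np.array([fplane(c,*q,.1)[:2] for q in [(261,95),(371,95),(366,220),(261,220)]]);print(P,P.mean(0))
E
```

```text
((285.3937072753906, 213.90158081054688), 20.374725341796875) [0.50852261 0.27666233 0.167     ]
((125.11538696289062, 240.5), 9.078487396240234) (array([0.51012199, 0.27632818, 0.17098964]), np.float64(0.0006987150373198315))
[[0.60877171 0.29444904]
 [0.60542015 0.18546966]
 [0.47322177 0.19045807]
 [0.47964247 0.30354495]] [0.54176402 0.24348043]
```

Emit:
apply_moves:
  steps: [-0.3, 0.2, -3, 0, -0.3, 0.2, -6, 0, -0.3, 0.2, -9, 0, -0.3, 0.2, -11, 0, -0.3, 0.2, -12.5, 0, -0.3, 0.2, -13.6, 0, -0.3, 0.2, -13.6, 0, -0.3, 0.2, -13.6, 0]
  jaw: 0

```text
clock: 2.82
position: [0.5087, 0.2748, 0.1454]
ee_rot: [0.0, 1.0, -0.03, -0.0]
contact_force: [0.9, -0.6, 1.0]
width: 0.085
gripper_force: 0.0
```

Emit:
apply_moves:
  steps: [0, 0, 0, 0, 0, 0, 0, 0, 0, 0, 0, 0, 0, 0, 0, 0, 0, 0, 0, 0, 0, 0, 0, 0, 0, 0, 0, 0, 0, 0, 0, 0]
  jaw: 255
  newtons: 30

```text
clock: 3.48
position: [0.5093, 0.276, 0.1462]
ee_rot: [-0.0, 1.0, -0.03, 0.001]
contact_force: [-1.0, 1.7, 5.2]
width: 0.0318
gripper_force: 29.7
```

Emit:
apply_moves:
  steps: [0.5, 0, 0, 0, 1, 0, 0, 0, 1.5, 0, 0, 0, 2, 0, 0, 0, 2.5, 0, 0, 0, 3, 0, 0, 0, 3.5, 0, 0, 0, 3.5, 0, 0, 0]

```text
clock: 4.15
position: [0.5456, 0.2763, 0.1474]
ee_rot: [-0.001, 1.0, -0.03, 0.002]
contact_force: [0.0, 1.6, 10.0]
width: 0.0323
gripper_force: 31.1
```

Emit:
apply_moves:
  steps: [0, -0.8, 0.3, 0, 0, -1.8, 0.4, 0, -0.1, -2.8, 0.5, 0, -0.1, -3.8, 0.5, 0, -0.2, -4.8, 0.4, 0, -0.2, -5.6, 0.3, 0, -0.3, -6.2, 0.2, 0, -0.3, -6.2, 0.2, 0]

```text
clock: 4.82
position: [0.5415, 0.2131, 0.1477]
ee_rot: [-0.0, 1.0, -0.03, 0.001]
contact_force: [1.8, 2.8, 3.9]
width: 0.0323
gripper_force: 31.0
```

Emit:
apply_moves:
  steps: [0.6, 0, 0, 0, 1.2, 0, 0, 0, 1.8, 0, -0.1, 0, 2.4, 0, -0.2, 0, 3, 0, -0.3, 0, 3.6, 0, -0.4, 0, 4.2, 0, -0.6, 0, 4.2, 0, -0.6, 0]

```text
clock: 5.48
position: [0.5839, 0.212, 0.1406]
ee_rot: [0.002, 1.0, -0.029, -0.0]
contact_force: [1.7, -2.1, 3.1]
width: 0.0324
gripper_force: 31.5
```

Emit:
apply_moves:
  steps: [0.2, 0, 0, 0, 0.4, 0, -0.1, 0, 0.6, 0, -0.1, 0, 0.6, 0, -0.1, 0]

```text
clock: 5.82
position: [0.5882, 0.2133, 0.1395]
ee_rot: [0.0, 1.0, -0.03, -0.001]
contact_force: [-1.8, -1.5, 0.7]
width: 0.032
gripper_force: 31.5
```

Emit:
apply_moves:
  steps: [0.2, 0, -0.1, 0, 0.4, 0, -0.1, 0, 0.5, 0, -0.1, 0, 0.5, 0, -0.1, 0]

```text
clock: 6.15
position: [0.5909, 0.2135, 0.1385]
ee_rot: [0.0, 1.0, -0.03, -0.003]
contact_force: [-6.7, -1.9, 3.5]
width: 0.0322
gripper_force: 31.7
```

Emit:
apply_moves:
  steps: [-0.2, 0, 0, 0, -0.2, 0, 0, 0, -0.2, 0, 0, 0, -0.2, 0, 0, 0, -0.2, 0, 0, 0, -0.2, 0, 0, 0, -0.2, 0, 0, 0, -0.2, 0, 0, 0]
  jaw: 0

```text
clock: 6.82
position: [0.592, 0.2136, 0.1394]
ee_rot: [-0.0, 1.0, -0.03, 0.0]
contact_force: [-0.3, -0.7, 0.3]
width: 0.0855
gripper_force: 0.0
```

Emit:
apply_moves:
  steps: [0, 0, 1.5, 0, 0, 0, 4, 0, 0, 0, 7, 0, 0, 0, 10, 0, -2, 0, 13, 0, -4, 0, 14, 0, -6, 0, 14, 0, -6, 0, 14, 0]

```text
clock: 7.48
position: [0.5288, 0.2138, 0.2813]
ee_rot: [-0.0, 1.0, -0.029, 0.0]
contact_force: [-0.8, 0.1, -1.3]
width: 0.0856
gripper_force: 0.0
```

```bash
python3 - <<'E'
from rig import *
from h import *
s=get_state();print(s['clock'],s['position'],s['width'],s['contact_force'])
c=calibration('wrist');I=get_image('wrist')[:,:,::-1].copy();cv2.imwrite('pics/w2.png',I)
p=np.array([.587,.213,.166])
d=I[60:260,180:400];
k=cv2.HoughCircles(cv2.cvtColor(I,6),cv2.HOUGH_GRADIENT,1.5,30,param1=120,param2=18,minRadius=14,maxRadius=30)
for a in (k[0] if k is not None else [])[:6]:print(a,fplane(c,a[0],a[1],.165))
E
```

```text
7.4833 [0.52878684 0.21375717 0.28132245] 0.08556833075968685 [-0.8229448   0.14904255 -1.29528964]
[ 72.75 305.25  24.05] [0.42480862 0.46124315 0.165     ]
[120.75     294.75      29.150002] [0.44275286 0.38705452 0.165     ]
[ 44.25     330.75      29.150002] [0.37796146 0.53501042 0.165     ]
[ 48.75     270.75      29.150002] [0.46989282 0.47971723 0.165     ]
[126.75     255.75      29.150002] [0.48823001 0.3662206  0.165     ]
[278.25 135.75  20.75] [0.58811907 0.21261892 0.165     ]
```

View pics/w2.png

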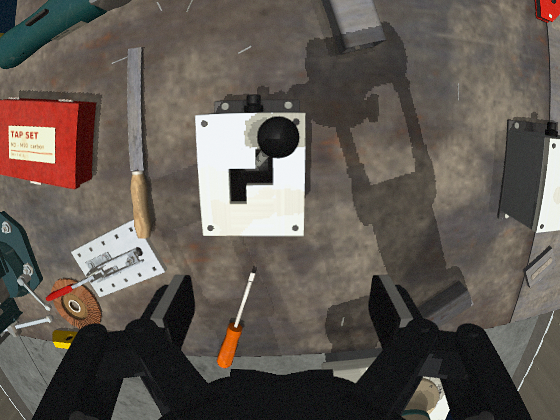

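The ball now sits at (278,136), about (0.588, 0.213) in the world frame. The shaft is in the far leg of the slot against its end, and the gripper is open and clear.

```bash
python3 -c "
from rig import *
print(sign_off())"
```

```text
the job is handed in; nothing more can be done
None
```

The zigzag lever is fully home in the far notch, up against its stop and released, the other lever was left alone, and I handed the job in at about 7.5 s; no verdict came back.

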